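Unload the tube block from the reading stage

ROBOT

A 6-joint arm with a two-finger parallel gripper is mounted at the origin on the work surface; the furniture and walls round the work are solid. World frame = base frame: x ahead of the robot, y to its left, z up, the work surface at z = 0. Lengths are in mm, angles in rad, forces in N, time in s.
With the tool pointing down it reaches from about 225 to 875 mm from the base axis. Payload 3.4 kg.
Tool frame: the origin (TCP) lies midway between the tips of the shut fingers; the grasp point (between the pads) lies 19 mm behind it (grip_depth is the z of the grasp point in the tool frame, in mm); z points along the fingers, y is the line along which they close (so a half turn about z gives the same grasp; the last joint's range is limited). The gripper opens to 85 mm and grips with 20 to 120 N. Pads are 22 mm wide; open, the fingers measure 114 mm over their backs; the gripper's body (76 mm by 85 mm) begins 54 mm behind the grasp point. The pads swing forward as they close: fully open they stand 13 mm farther back than shut.
Start: joints at [1.147, 0.276, 1.505, -0, 1.361, -0.121], TCP at [171.478, 548.87, 231.328] pointing down, gripper open.
Joint ranges: [-2.89, 2.89], [-0.75, 2.08], [0.22, 2.7], [-1.18, 4.32], [0.11, 2.71], [-2.7, 2.7]. Speed limits (rad/s): [2.57, 2.57, 3.14, 3.14, 3.14, 3.14].

INTERFACE

Orientations are given as a rotation vector (axis times angle).
In Python, from plant import * gives the robot as it stands.
- The arm moves only by the tool move_arm, never from a script. Its argument "series" is a list of rows, each an object of numbers: "dx", "dy", "dz": the shift along the tool's x, y, z normalised to -1 to 1, where 1 is 4 cm; "wx", "wy", "wz": the turn, a rotation vector about the tool's x, y, z normalised to -1 to 1, where 1 is 8 degrees. A call has 1 to 12 rows; each row shifts and turns the commanded pose from where the row before left it, along the tool's axes as they then stand; what a row does not reach is not made up. A row lasts 1/10 s, in which the tool goes at most 50 mm and 8.59 degrees, less where a joint would pass 70% of its speed; a pose out of reach is approached as far as the arm can. A call with a number of a shift or a turn outside -1 to 1 is refused whole. A call with a gripper value outside its range is refused whole. "grip" is the gripper command: -1 is fully open, 1 is shut, values between are in proportion, set as the call begins (left out, the last holds). The fingers move at their own pace and stop on an object; "force" is the grip in N (left out, the last holds). Time passes only in rows, so rows that do not move let the fingers close. It gives the time, the measured TCP pose, the force, the opening and the grip force at its end, in the units of the state.
- get_obs(): the state, without advancing time (a new reading comes with each control period).
- grab_frame(name): name is "side" or "top" or "wrist"; returns a dict with "img" (480x640x3 uint8, blue, green, red), "fx", "fy", "cx", "cy" (pixels), "position" and "rotation" of the camera in the world; the wrist camera has in their place "T_tool_cam" (4x4, takes a point from camera to tool coordinates, whose origin is the TCP and whose axes are the flange's). Camera axes: x right, y up, looking along -z (the intrinsics and any distortion apply to the point x, -y, -z); pixel columns grow to the right and rows downward; lengths in mm; the calibration is good to about 2 mm. A picture is of the moment at which its call begins: read the wrist's pose just before it. There is no depth.
- finish_job(): hands the job in; it is judged then, once.
Trained networks look in the newest picture that a camera, given by its name, has taken for a name from the list of things; names that differ only in an ending like _2 or _b are one class to them, and where a whole thing is asked for, a point or a joint stands for the part that bears it (a point fixed in the world has none). Each returns a list of dicts, best first, with "score" (0 to 1); they miss things now and then, are a little off and sometimes report something else, mostly with a low value. They report only what shows in the picture. A call takes as long as a camera call.
- look_for(camera, label): "extent" ([centre column, centre row, width, height] in pixels, round what is visible of it).
- cut_out(camera, label): "region" (480x640 bool, what is visible of it) and "extent" ([centre column, centre row, width, height] in pixels, round what is visible of it).
The state is a dict: "time": time; "joint_positions": joint angles; "joint_vel": joint speeds; "effort": joint torques, N m; "tcp_pos": TCP position; "tool_rot": TCP orientation; "wrist_force": force on the tool from outside, world axes, zero at the start; "ft_torque": the same for the moment, N m; "grip_width": finger opening in mm; "gripper_force": force on a finger pad.
Only numpy, scipy, OpenCV 4.12 (cv2) and the standard library are available. Lean on these libraries where they do the work, as an engineer would, in place of code of your own. Each camera call takes 0.05 s, during which the arm holds its last target. There are 200 camera calls.

TASK

The metal tube block under the reading head is done. Hold the thumb button on the stage's front end down while you slide the stage out to its front stop, and let the button spring back up so that the stage locks there. Then flip the toggle clamp's upright handle right over to open it, lift the block out and set it down in the pink tray, flat and wells up (never tipped or dropped), leaving the stage out and locked, the clamp open, and the trough, beaker and bottles where they stand.

Things in the scene. Friction and masses are not known exactly. Their poses are not given: they have to be found in the camera images.
- rig: Fixed base of the reading stage: plate 400 x 100 mm with a rail along it and, at the rear, a column with a reading head over the rail (74 mm wide ring light, underside 113 mm up; top 263 mm). Origin on the worktop; x along the rail from the loading end (plate ends at x = -75 mm) to the head (axis at x = 217 mm), y across to the left, z up. Place and angle vary, x about away from the robot.
- stage (a joint): Travel of the sliding stage, m: 0 parked under the head, grows towards the loading end (rig -x), front stop at 0.120. Plate 258 x 76 mm, top 46 mm up; parked it spans rig x = -2 to 256 mm and carries the thumb button at 38, the toggle clamp at 108 and the block at 210 mm. A latch locks it in slots every 20 mm (1.5 mm play) unless the button is down; then it runs with about 1.2 N friction.
- thumb_button (a joint): Depth of the sprung thumb button, m: 0 up (latch in a slot, stage locked), 0.008 fully down (4 N to start, 8 N at the bottom). The latch is free beyond about 0.0065. Let go between two slots, the button stays down until the stage reaches the next slot.
- button_top (a point): Centre of the button's top face, 60 mm above the worktop when up. The black ribbed pad, 46 mm along the rail x 44 mm wide, lies in a well between two grey cross ridges, 7 mm thick, 61 mm high, inner faces 25 mm in front of and behind this point: a finger that holds the pad down can also push on a ridge. Moves with the stage.
- handle (a joint): Angle of the clamp handle, rad: 0 upright (clamped), grows as it tips away from the block towards the button (rig -x) to its stop at 1.35, open. Held shut over centre: about 2.5 N at the grip to start, snaps past about 0.15 rad, then stays where it is left. The hold-down arm, linked to it, rises from level to upright. While parked, the head blocks the arm early in its swing.
- handle_hinge (a point): Hinge of the handle, axis across the rail, 77 mm above the worktop. The handle ends 105 mm from it; its black grip, 18 mm thick, runs from 44 to 105 mm. The hold-down arm pivots 24 mm behind and 20 mm above this point and reaches 63 mm to the rear; when open it stands upright, its end about 162 mm above the worktop. Steel clamp frame 52 x 49 mm, top at 107 mm. Moves with the stage.
- handle_grip (a point): Point on the axis of the handle's grip, 80 mm from the hinge.
- block_center (a point): Centre (half-way up) of the tube block: aluminium, 70 (x, along the rail) x 50 (y) x 40 mm, about 0.34 kg, white tube caps 3.5 mm above its top, z up. It sits on the stage's top in a nest with 2 mm play: stops 8 mm high at its ends and 6 mm high near the corners of its long sides; the middle 40 mm of the long sides is free for fingers. The clamp presses on its top 21 mm in front of centre.
- block: The tube block; origin at the centre of its underside (for its position use block_center).
- tray_floor (a point): Centre of the inner floor of the pink tray, 4 mm above the worktop: loose, 125 (x) x 185 (y) mm, rim 34 mm high, 0.15 kg. Its flat inner floor measures about 95 x 150 mm. It stands on the right side of the worktop.
- tray: The pink tray; origin at the centre of its underside.
- trough: Clear reagent trough 78 x 133 x 28 mm, loose, on the right; it and the tray may have changed places. Origin at its underside. Leave alone.
- wash_bottle: Wash bottle with a bent spout, 68 x 102 x 223 mm, loose, between stage and tray. Origin at its underside. Leave alone.
- media_bottle: Bottle 60 mm across, 148 mm high, loose, to the left of the stage's front end. Origin at its underside. Leave alone.
- amber_bottle: Brown bottle 54 mm across, 118 mm high, loose, to the left of the stage. Origin at its underside. Leave alone.
- beaker: Beaker 70 mm across, 92 mm high, loose, on the right. Origin at its underside. Leave alone.

How it is judged:
By the outcome, as a careful person would: the job done as asked, in the order asked, and still so for the second after the job is handed in, with the robot touching nothing.
It also fails if it takes over 64 s, if anything falls off the work surface, if the arm or the gripper's body presses on something with over 40 N, if the wrist force passes 120 N, or if a joint passes its speed limit or range.

## Working session

There is one attempt and no reset: what is moved stays moved. The work goes in short steps, Python scripts to look and compute and a tool call to move; the robot and the scene stay as the last step left them, time stands still between calls to the robot, and variables do not carry over. Pictures are saved under pics/ and viewed, at most 10 in all, crops included, and the job is handed in when it is done.

Besides the shell and the picture viewer there is one more tool, called after "Request:" as name(argument=value, ...) on one line, values as JSON. move_arm: Moves the arm, as the interface text tells. Its arguments: {"type":"object","properties":{"series":{"type":"array","items":{"type":"object","properties":{"dx":{"type":"number","minimum":-1,"maximum":1},"dy":{"type":"number","minimum":-1,"maximum":1},"dz":{"type":"number","minimum":-1,"maximum":1},"wx":{"type":"number","minimum":-1,"maximum":1},"wy":{"type":"number","minimum":-1,"maximum":1},"wz":{"type":"number","minimum":-1,"maximum":1}}}},"grip":{"type":"number"},"force":{"type":"number"}},"required":["series"]}

```bash
mkdir -p pics; ls
python3 - <<'E'
from plant import *
import cv2,numpy as np,pickle
o=get_obs();print({k:np.round(v,3) for k,v in o.items()})
D={}
for c in("side","top"):
    f=grab_frame(c);D[c]=f;cv2.imwrite(f"pics/{c}0.png",f["img"])
    print(c,{k:np.round(v,3).tolist() for k,v in f.items() if k!="img"})
    for l in("rig","stage","thumb_button","handle","block","tray","trough","wash_bottle","media_bottle","amber_bottle","beaker"):
        r=look_for(c,l);print(l,[(round(float(x["score"]),2),np.round(x["extent"]).tolist()) for x in r[:2]])
pickle.dump(D,open("d0.pkl","wb"))
E
```

```text
pics
{'time': np.float64(0.0), 'joint_positions': array([ 1.147,  0.277,  1.506,  0.   ,  1.361, -0.121]), 'joint_vel': array([ 0.001, -0.001,  0.   ,  0.002, -0.002, -0.001]), 'effort': array([ 2.0000e-03, -4.1678e+01, -2.4581e+01,  0.0000e+00,  1.1000e-02,
        0.0000e+00]), 'tcp_pos': array([171.236, 548.351, 230.429]), 'tool_rot': array([-4.740e-01, -3.105e+00,  3.000e-03]), 'wrist_force': array([-0.093,  0.126, -0.078]), 'ft_torque': array([ 0.005,  0.007, -0.038]), 'gripper_force': np.float64(0.0), 'grip_width': np.float64(84.984)}
side {'fx': 521.414, 'fy': 521.414, 'cx': 316.078, 'cy': 237.016, 'position': [613.372, 1259.023, 780.405], 'rotation': [0.042, 1.598, 2.701]}
rig [(0.74, [277.0, 304.0, 185.0, 128.0])]
stage [(0.87, [282.0, 309.0, 122.0, 79.0])]
thumb_button [(0.65, [321.0, 310.0, 24.0, 14.0])]
handle [(0.77, [288.0, 289.0, 16.0, 39.0])]
block []
tray [(0.97, [360.0, 210.0, 29.0, 30.0]), (0.16, [302.0, 368.0, 26.0, 60.0])]
trough [(0.53, [323.0, 231.0, 34.0, 23.0])]
wash_bottle [(0.94, [321.0, 230.0, 21.0, 78.0]), (0.26, [282.0, 309.0, 121.0, 79.0])]
media_bottle
[... 186 characters left out ...]
: 239.039, 'position': [469.647, 45.786, 1180.994], 'rotation': [0.081, -0.067, -1.594]}
rig [(0.82, [206.0, 205.0, 109.0, 172.0]), (0.35, [342.0, 241.0, 40.0, 32.0])]
stage [(0.69, [218.0, 210.0, 48.0, 101.0])]
thumb_button [(0.66, [227.0, 242.0, 19.0, 21.0])]
handle [(0.55, [225.0, 245.0, 21.0, 20.0])]
block [(0.62, [207.0, 186.0, 23.0, 17.0]), (0.34, [464.0, 308.0, 79.0, 63.0])]
tray [(0.83, [462.0, 308.0, 78.0, 62.0]), (0.7, [226.0, 245.0, 19.0, 20.0])]
trough [(0.64, [462.0, 308.0, 77.0, 61.0])]
wash_bottle [(0.74, [341.0, 240.0, 46.0, 34.0])]
media_bottle []
amber_bottle [(0.92, [151.0, 230.0, 36.0, 24.0])]
beaker [(0.81, [488.0, 237.0, 32.0, 31.0]), (0.39, [208.0, 209.0, 15.0, 16.0])]
```

Run:
```python
import pickle,cv2,numpy as np
D=pickle.load(open("d0.pkl","rb"))
cv2.imwrite("pics/top_c.png",cv2.resize(D["top"]["img"][90:390,110:510],(800,600),interpolation=cv2.INTER_CUBIC))
cv2.imwrite("pics/side_c.png",cv2.resize(D["side"]["img"][180:420,160:480],(800,600),interpolation=cv2.INTER_CUBIC))
```

```text
(no output)
```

View pics/top_c.png

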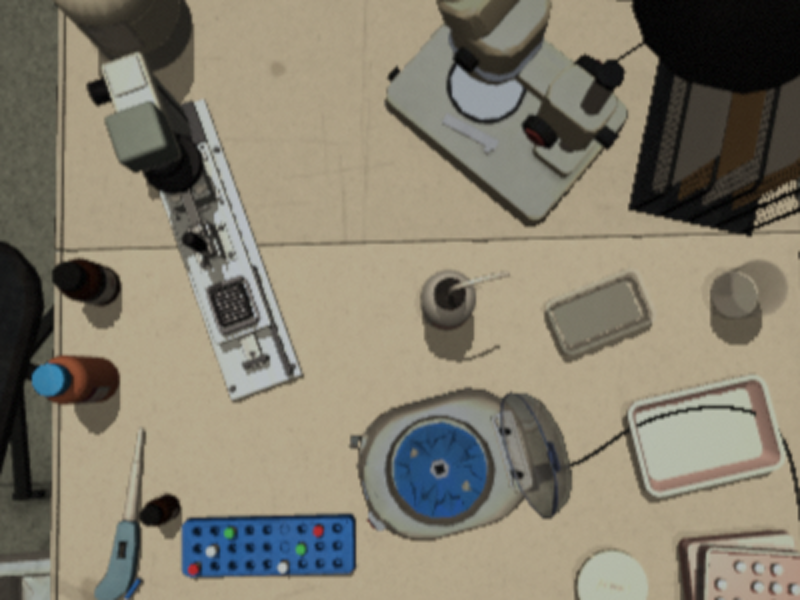

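View pics/side_c.png

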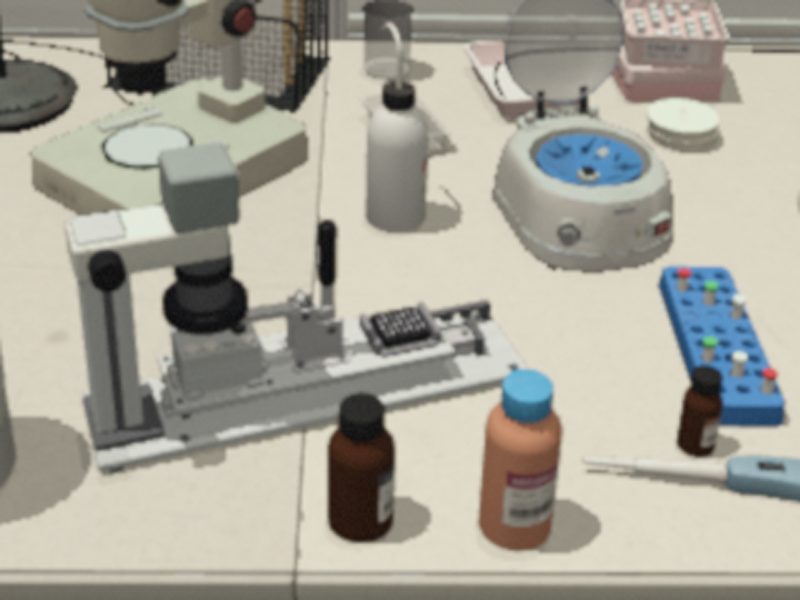

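Top crop (2x, origin 110,90): button pad (234,303), handle tip (190,240), plate front corners (235,400) and (301,376), tray on the right at about (705,437). The trough is behind it, the wash bottle is between stage and tray, and the two bottles are left of the stage.

```bash
cat > h.py <<'E'
import numpy as np,cv2
from scipy.spatial.transform import Rotation as R
from scipy.optimize import least_squares
def proj(f,P,pos=None,rot=None):
    pos=f["position"] if pos is None else pos
    Rm=R.from_rotvec(f["rotation"]).as_matrix() if rot is None else rot
    p=(np.atleast_2d(P)-pos)@Rm
    return np.c_[f["fx"]*p[:,0]/-p[:,2]+f["cx"],f["cy"]+f["fy"]*p[:,1]/p[:,2]]
def ray(f,uv,z,pos=None,rot=None):
    pos=np.array(f["position"]) if pos is None else pos
    Rm=R.from_rotvec(f["rotation"]).as_matrix() if rot is None else rot
    d=Rm@np.array([(uv[0]-f["cx"])/f["fx"],-(uv[1]-f["cy"])/f["fy"],-1])
    return pos+d*(z-pos[2])/d[2]
def rig2w(q,P):
    P=np.atleast_2d(np.array(P,float));c,s=np.cos(q[2]),np.sin(q[2])
    return np.c_[q[0]+c*P[:,0]-s*P[:,1],q[1]+s*P[:,0]+c*P[:,1],P[:,2]]
E
python3 - <<'E'
from h import *;import pickle
D=pickle.load(open("d0.pkl","rb"))
T=lambda u,v:(110+u/2,90+v/2); S=lambda u,v:(160+u*.4,180+v*.4)
def pts(z):return dict(top=[((38,0,60),T(234,303)),((108,0,182),T(190,240)),((-75,50,z),T(235,400)),((-75,-50,z),T(301,376)),((325,-50,z),T(205,100))],
 side=[((38,0,60),S(401,327)),((108,0,182),S(327,222)),((-75,50,z),S(525,367)),((325,50,z),S(100,463))])
def res(q):
    r=[]
    for c,L in pts(q[3]).items():
        r.append((proj(D[c],rig2w(q,[a for a,_ in L]))-np.array([b for _,b in L])).ravel())
    return np.concatenate(r)
s=least_squares(res,[400,200,0.3,10],loss="soft_l1");q=s.x
print(np.round(q,3));print(np.round(res(q).reshape(-1,2),1).tolist())
np.save("rig.npy",q)
for n,p in dict(button=(38,0,60),hinge=(108,0,77),tip=(108,0,182),block=(210,0,66),button_out=(-82,0,60),hinge_out=(-12,0,77),block_out=(90,0,66)).items():print(n,np.round(rig2w(q,p)[0],1))
f=D["top"]
for n,u,z in [("tray rim L",(630,415),34),("rimR",(770,378),34),("rim BL",(650,498),34),("rim BR",(782,462),34),("floorTL",(640,432),4),("floorTR",(755,400),4),("floorBL",(655,485),4),("floorBR",(768,457),4),("trough",(598,315),14),("wash",(450,300),140),("beaker",(735,300),92),("amber",(70,280),118),("media",(50,380),148)]:
    print(n,np.round(ray(f,T(*u),z),1))
E
```

```text
[5.36522e+02 2.74371e+02 3.34000e-01 1.45400e+01]
[[-0.5, 0.9], [-0.1, -0.7], [-0.9, 0.7], [1.9, -0.7], [-0.1, -1.2], [-0.2, -2.6], [0.3, -0.5], [2.6, 0.2], [-0.4, 0.2]]
button [572.4 286.8  60. ]
hinge [638.6 309.8  77. ]
tip [638.6 309.8 182. ]
block [734.9 343.2  66. ]
button_out [459.1 247.5  60. ]
hinge_out [525.2 270.4  77. ]
block_out [621.6 303.9  66. ]
tray rim L [ 419.9 -217.5   34. ]
rimR [ 462.8 -399.4   34. ]
rim BL [ 314.6 -237.9   34. ]
rim BR [ 355.9 -408.    34. ]
floorTL [ 396.2 -236.4    4. ]
floorTR [ 434.3 -389.6    4. ]
floorBL [ 327.1 -252.7    4. ]
floorBR [ 359.8 -402.1    4. ]
trough [ 551. -186.   14.]
wash [564.3  12.7 140. ]
beaker [ 559.9 -339.8   92. ]
amber [602.3 472.6 118. ]
media [481.5 482.6 148. ]
```

Request:
move_arm(series=[{"wz": 1}, {"wz": 1}, {"wz": 1}, {"wz": 1}, {"wz": 1}, {"wz": 1}, {"wz": 1}, {"wz": 1}, {"wz": 1}, {"wz": 1}, {"wz": 1}, {"wz": 1}], grip=1, force=40)

```text
$.series[0]: bad value
```

Request:
move_arm(series=[{"wz": 1}, {"wz": 1}, {"wz": 1}, {"wz": 1}, {"wz": 1}, {"wz": 0.93}, {}])

```text
$.series[0]: bad value
```

Request:
move_arm(series=[{"dx": 0.6, "dy": 0.78}, {"dx": 0.6, "dy": 0.78}, {"dx": 0.6, "dy": 0.78}, {"dx": 0.6, "dy": 0.78}, {"dx": 0.6, "dy": 0.78}, {"dx": 0.6, "dy": 0.78}, {"dx": 0.6, "dy": 0.78}, {"dx": 0.6, "dy": 0.78}, {"dx": 0.6, "dy": 0.78}, {"dx": 0.6, "dy": 0.78}, {"dx": 0.6, "dy": 0.78}, {}])

```text
$.series[0]: bad value
```

```bash
cat > w.py <<'E'
from h import *;from plant import *
def wrist(name=None):
    o=get_obs();f=grab_frame("wrist");Tc=np.array(f["T_tool_cam"]);Rt=R.from_rotvec(o["tool_rot"]).as_matrix()
    if name:cv2.imwrite("pics/"+name,f["img"])
    return o,f,Rt@Tc[:3,3]+o["tcp_pos"],Rt@Tc[:3,:3]
E
python3 - <<'E'
from w import *;import pickle
q=np.load("rig.npy")
o,f,p,Rm=wrist("w1.png");pickle.dump((o,f,p,Rm),open("w1.pkl","wb"))
print(o["tcp_pos"],o["tool_rot"],o["joint_positions"],o["grip_width"],o["time"],np.round(f["T_tool_cam"],2))
for n,P in dict(button=(38,0,60),tip=(108,0,182),r=(13,0,61),corner=(-75,50,14)).items():print(n,proj(f,rig2w(q,P),p,Rm))
for l in("thumb_button","handle","stage"):print(l,[(x["score"],x["extent"]) for x in look_for("wrist",l)[:2]])
E
```

```text
[171.5007449  548.88331724 231.35808871] [4.73877309e-01 3.10560617e+00 2.56255419e-04] [ 1.14697084e+00  2.75871756e-01  1.50486506e+00  4.91817309e-06
  1.36068780e+00 -1.20987025e-01] 85.31892585425769 1.2 [[  -0.      0.95    0.31   81.45]
 [   1.      0.     -0.     -0.65]
 [  -0.      0.31   -0.95 -142.37]
 [   0.      0.      0.      1.  ]]
button [[219.19350652 552.93749967]]
tip [[233.09568098 723.98185812]]
r [[206.24094907 543.51779741]]
corner [[200.18007474 452.97386349]]
thumb_button []
handle []
stage []
```

View pics/w1.png

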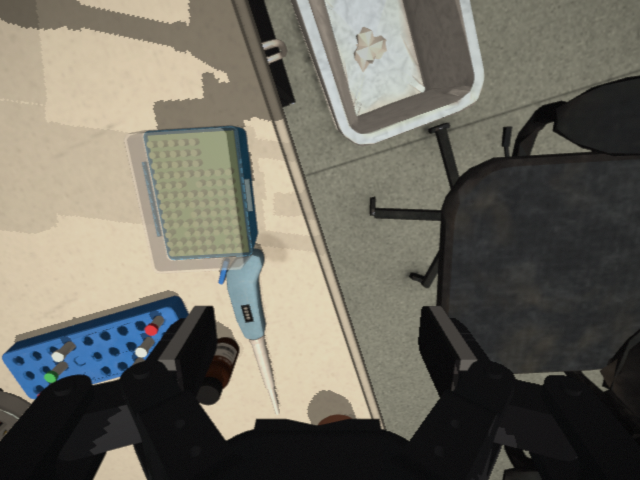

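The wrist view shows only the pipette, a blue rack and a floor bin, so the move was refused and nothing moved. Rows need all six numbers. The camera sits on tool +x, so I'll turn that side towards the robot, clear of the head and handle.

Request:
move_arm(series=[{"dx": 0, "dy": 0, "dz": 0, "wx": 0, "wy": 0, "wz": -0.91}, {"dx": 0, "dy": 0, "dz": 0, "wx": 0, "wy": 0, "wz": -0.91}, {"dx": 0, "dy": 0, "dz": 0, "wx": 0, "wy": 0, "wz": -0.91}, {"dx": 0, "dy": 0, "dz": 0, "wx": 0, "wy": 0, "wz": -0.91}, {"dx": 0, "dy": 0, "dz": 0, "wx": 0, "wy": 0, "wz": -0.92}, {"dx": 0, "dy": 0, "dz": 0, "wx": 0, "wy": 0, "wz": 0}], grip=1, force=40)

```text
time: 2.0
tcp_pos: [171.5, 548.9, 231.3]
tool_rot: [-0.522, 3.098, 0.0]
wrist_force: [1.0, 0.1, -0.0]
grip_width: 0.5
gripper_force: 0.0
```

Request:
move_arm(series=[{"dx": -0.6, "dy": -0.78, "dz": 0, "wx": 0, "wy": 0, "wz": 0}, {"dx": -0.6, "dy": -0.78, "dz": 0, "wx": 0, "wy": 0, "wz": 0}, {"dx": -0.6, "dy": -0.78, "dz": 0, "wx": 0, "wy": 0, "wz": 0}, {"dx": -0.6, "dy": -0.78, "dz": 0, "wx": 0, "wy": 0, "wz": 0}, {"dx": -0.6, "dy": -0.78, "dz": 0, "wx": 0, "wy": 0, "wz": 0}, {"dx": -0.6, "dy": -0.78, "dz": 0, "wx": 0, "wy": 0, "wz": 0}, {"dx": -0.6, "dy": -0.78, "dz": 0, "wx": 0, "wy": 0, "wz": 0}, {"dx": -0.6, "dy": -0.78, "dz": 0, "wx": 0, "wy": 0, "wz": 0}, {"dx": -0.6, "dy": -0.78, "dz": 0, "wx": 0, "wy": 0, "wz": 0}, {"dx": -0.6, "dy": -0.78, "dz": 0, "wx": 0, "wy": 0, "wz": 0}, {"dx": -0.6, "dy": -0.78, "dz": 0, "wx": 0, "wy": 0, "wz": 0}, {"dx": 0, "dy": 0, "dz": 0, "wx": 0, "wy": 0, "wz": 0}])

```text
time: 3.2
tcp_pos: [537.8, 308.1, 230.8]
tool_rot: [-0.51, 3.098, -0.003]
wrist_force: [0.2, 0.2, -0.8]
grip_width: -0.2
gripper_force: 0.0
```

Run:
```python
from w import *;import pickle
q=np.load("rig.npy")
o,f,p,Rm=wrist("w2.png");pickle.dump((o,f,p,Rm),open("w2.pkl","wb"))
print(o["tcp_pos"],o["tool_rot"],o["joint_positions"],o["grip_width"],o["time"])
for n,P in dict(button=(38,0,60),tip=(108,0,182),r=(13,0,61),cornerL=(-75,50,14),cornerR=(-75,-50,14)).items():print(n,proj(f,rig2w(q,P),p,Rm))
for l in("thumb_button","handle","stage"):print(l,[(x["score"],x["extent"]) for x in look_for("wrist",l)[:2]])
```

```text
[537.78014143 308.11737632 230.77366321] [-0.50984545  3.09751766 -0.00318601] [ 0.40958943  0.34297802  1.40717207 -0.00259502  1.3896167  -1.48701228] -0.17412890087297844 3.2
button [[284.09208481 242.18028255]]
tip [[271.66856141 399.74095752]]
r [[282.95179001 216.63959331]]
cornerL [[336.03414396 114.82023848]]
cornerR [[231.91537262 115.74652459]]
thumb_button [(0.61, [283.2, 242.2, 47.2, 47.1]), (0.48, [451.7, 330.2, 82.6, 104.3])]
handle [(0.66, [277.2, 328.6, 13.2, 38.6])]
stage [(0.71, [286.8, 305.0, 81.2, 212.4])]
```

View pics/w2.png

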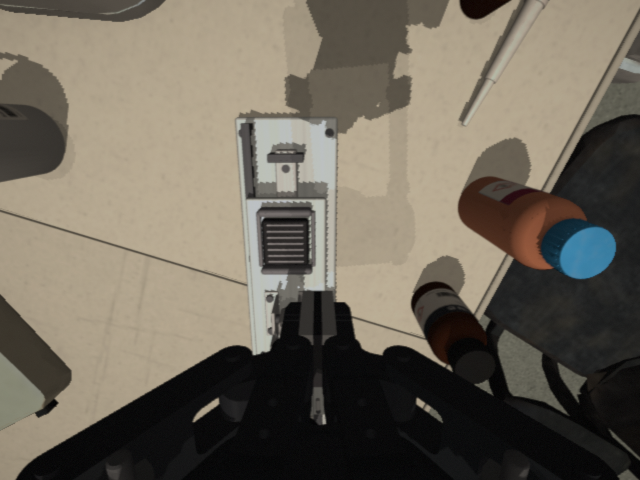

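The wrist view has the button pad at (285,242) and the plate's front corners at (237,118) and (337,119), close to the prediction. The fingers are 34 mm short of the button.

```bash
cat >> h.py <<'E'
def totool(rv,d): return R.from_rotvec(rv).as_matrix().T@np.array(d)
E
python3 - <<'E'
from h import *;import pickle
D=pickle.load(open("d0.pkl","rb"));o,f,p,Rm=pickle.load(open("w2.pkl","rb"))
T=lambda u,v:(110+u/2,90+v/2)
W=[((38,0,60),(285,241.5)),((-75,50,14),(337,119)),((-75,-50,14),(237,118)),((-2,38,46),(327,198)),((-2,-38,46),(247,197))]
def res(q):
    return np.r_[(proj(f,rig2w(q,[a for a,_ in W]),p,Rm)-np.array([b for _,b in W])).ravel(),
      1.2*(proj(D["top"],rig2w(q,[(325,-50,14),(-75,50,14)]))-np.array([T(205,100),T(235,400)])).ravel(),
      (proj(D["side"],rig2w(q,[(108,0,182),(325,50,14)]))-np.array([(290.8,268.8),(200,365.2)])).ravel()]
q0=np.load("rig.npy")[:3];s=least_squares(res,q0,loss="soft_l1");q=s.x;print(q0,q);print(np.round(res(q).reshape(-1,2),1).tolist())
np.save("rig1.npy",q)
for P in[(32,0,75),(38,0,60)]:
    w=rig2w(q,P)[0];print(P,w,totool(o["tool_rot"],w-o["tcp_pos"])/40)
Rt=R.from_rotvec(o["tool_rot"]).as_matrix();print(Rt, np.arctan2(Rt[1,0],Rt[0,0])-np.pi*0, q[2]-np.pi)
E
```

```text
[5.36522232e+02 2.74371370e+02 3.33918852e-01] [5.36632149e+02 2.76740539e+02 3.25700271e-01]
[[1.1, 1.6], [2.0, -2.8], [-2.1, -1.8], [-0.4, -0.0], [-1.2, 1.0], [0.1, -1.7], [-2.4, 0.7], [0.1, -0.1], [-1.0, 0.4]]
(32, 0, 75) [566.94980971 286.9796537   75.        ] [-0.51347904 -0.72497845  3.89713836]
(38, 0, 60) [572.63437106 288.89948762  60.        ] [-0.6627165  -0.72416676  4.2724416 ]
[[-0.9472415  -0.32050944  0.00269188]
 [-0.3205143   0.9472423  -0.00161405]
 [-0.00203254 -0.00239168 -0.99999507]] -2.8153195757306366 -2.815892382627732
```

Request:
move_arm(series=[{"dx": -0.25, "dy": -0.36, "dz": 0, "wx": 0, "wy": 0, "wz": 0}, {"dx": -0.26, "dy": -0.36, "dz": 0, "wx": 0, "wy": 0, "wz": 0}, {"dx": 0, "dy": 0, "dz": 0.9, "wx": 0, "wy": 0, "wz": 0}, {"dx": 0, "dy": 0, "dz": 0.9, "wx": 0, "wy": 0, "wz": 0}, {"dx": 0, "dy": 0, "dz": 0.9, "wx": 0, "wy": 0, "wz": 0}, {"dx": 0, "dy": 0, "dz": 0.8, "wx": 0, "wy": 0, "wz": 0}, {"dx": 0, "dy": 0, "dz": 0.3, "wx": 0, "wy": 0, "wz": 0}, {"dx": 0, "dy": 0, "dz": 0, "wx": 0, "wy": 0, "wz": 0}, {"dx": 0, "dy": 0, "dz": 0, "wx": 0, "wy": 0, "wz": 0}])

```text
time: 4.3
tcp_pos: [563.5, 290.9, 80.6]
tool_rot: [-0.521, 3.095, 0.001]
wrist_force: [0.0, 0.4, 0.4]
grip_width: -0.3
gripper_force: 0.0
```

Run:
```python
from w import *
q=np.load("rig1.npy")
o,f,p,Rm=wrist()
cv2.imwrite("pics/w3.png",f["img"][100:440,160:480])
w=rig2w(q,(32,0,60))[0]
print(o["tcp_pos"],o["tool_rot"],o["wrist_force"],totool(o["tool_rot"],w-o["tcp_pos"]))
print(proj(f,rig2w(q,[(38,0,60),(13,0,61),(63,0,61)]),p,Rm))
print([(x["score"],x["extent"]) for x in look_for("wrist","thumb_button")[:2]])
```

```text
[563.52262229 290.87415568  80.59757885] [-5.21426791e-01  3.09546420e+00  6.90388604e-04] [0.03758984 0.44349832 0.44181658] [-1.90954553 -4.80265642 20.60245473]
[[307.75049724 303.81651456]
 [307.6437743  259.66835084]
 [307.7578277  346.1140587 ]]
[(0.56, [305.6, 299.2, 86.1, 81.6]), (0.49, [566.5, 413.7, 147.1, 132.6])]
```

View pics/w3.png

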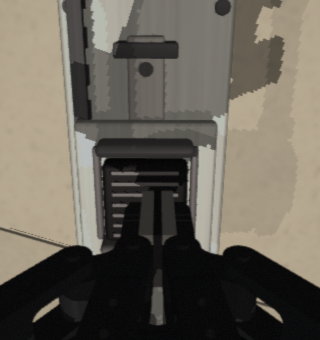

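The finger tips, at crop (158,190), are over the pad and about 5 mm off centre to the side. The front ridge's inner edge is at crop row 158, as predicted.

Request:
move_arm(series=[{"dx": -0.03, "dy": -0.12, "dz": 0.1, "wx": 0, "wy": 0, "wz": 0.05}, {"dx": 0, "dy": 0, "dz": 0.3, "wx": 0, "wy": 0, "wz": 0}, {"dx": 0, "dy": 0, "dz": 0.15, "wx": 0, "wy": 0, "wz": 0}, {"dx": 0, "dy": 0, "dz": 0.12, "wx": 0, "wy": 0, "wz": 0}, {"dx": 0, "dy": 0, "dz": 0.08, "wx": 0, "wy": 0, "wz": 0}, {"dx": 0, "dy": 0, "dz": 0, "wx": 0, "wy": 0, "wz": 0}, {"dx": 0, "dy": 0, "dz": 0, "wx": 0, "wy": 0, "wz": 0}])

```text
time: 5.1
tcp_pos: [565.2, 286.3, 51.9]
tool_rot: [-0.511, 3.098, -0.001]
wrist_force: [-1.9, -2.1, 16.7]
grip_width: 0.1
gripper_force: 8.0
```

Request:
move_arm(series=[{"dx": 0.1, "dy": 0, "dz": 0, "wx": 0, "wy": 0, "wz": 0}, {"dx": 0.2, "dy": 0, "dz": 0, "wx": 0, "wy": 0, "wz": 0}, {"dx": 0.25, "dy": 0, "dz": 0, "wx": 0, "wy": 0, "wz": 0}, {"dx": 0.25, "dy": 0, "dz": 0, "wx": 0, "wy": 0, "wz": 0}, {"dx": 0.25, "dy": 0, "dz": 0, "wx": 0, "wy": 0, "wz": 0}, {"dx": 0.25, "dy": 0, "dz": 0, "wx": 0, "wy": 0, "wz": 0}, {"dx": 0.25, "dy": 0, "dz": 0, "wx": 0, "wy": 0, "wz": 0}, {"dx": 0.25, "dy": 0, "dz": 0, "wx": 0, "wy": 0, "wz": 0}, {"dx": 0.25, "dy": 0, "dz": 0, "wx": 0, "wy": 0, "wz": 0}, {"dx": 0.25, "dy": 0, "dz": 0, "wx": 0, "wy": 0, "wz": 0}, {"dx": 0.25, "dy": 0, "dz": 0, "wx": 0, "wy": 0, "wz": 0}, {"dx": 0, "dy": 0, "dz": 0, "wx": 0, "wy": 0, "wz": 0}])

```text
time: 6.3
tcp_pos: [469.2, 253.4, 51.9]
tool_rot: [-0.512, 3.095, -0.001]
wrist_force: [-0.3, -3.4, 18.0]
grip_width: 0.1
gripper_force: 8.2
```

Run:
```python
from w import *
q=np.load("rig1.npy")
o,f,p,Rm=wrist()
cv2.imwrite("pics/w4.png",f["img"][100:440,160:480])
w=rig2w(q,(32,0,60))[0]
print(o["tcp_pos"],o["tool_rot"],o["wrist_force"],totool(o["tool_rot"],w-o["tcp_pos"]))
for s in(.1,.12):print(proj(f,rig2w(q,[(38-s*1000,0,60),(13-s*1000,0,61),(-2-s*1000,-38,46),(-2-s*1000,38,46)]),p,Rm))
```

```text
[469.19759612 253.39359249  51.90115781] [-5.11952928e-01  3.09534687e+00 -9.07174616e-04] [-0.27804412 -3.40671304 17.97502795] [-103.39250805    0.31323306   -7.68122249]
[[318.34540481 338.5764822 ]
 [318.49790008 288.5418064 ]
 [232.82217112 242.59636578]
 [404.11659352 242.83432547]]
[[318.45993282 298.12018401]
 [318.62655051 243.26996419]
 [229.31671759 198.22376786]
 [407.86034912 198.47680324]]
```

View pics/w4.png

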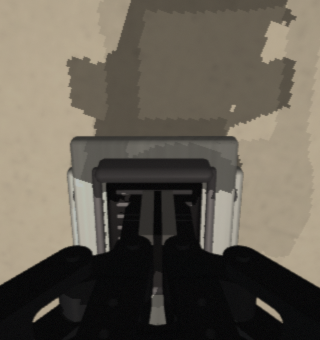

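The stage is sliding: its front edge at row 237 puts the travel at about 0.102 m. Continue to the stop.

Request:
move_arm(series=[{"dx": 0.2, "dy": 0, "dz": 0, "wx": 0, "wy": 0, "wz": 0}, {"dx": 0.2, "dy": 0, "dz": 0, "wx": 0, "wy": 0, "wz": 0}, {"dx": 0.15, "dy": 0, "dz": 0, "wx": 0, "wy": 0, "wz": 0}, {"dx": 0, "dy": 0, "dz": 0, "wx": 0, "wy": 0, "wz": 0}, {"dx": 0, "dy": 0, "dz": 0, "wx": 0, "wy": 0, "wz": 0}])

```text
time: 6.85
tcp_pos: [450.9, 247.3, 51.9]
tool_rot: [-0.511, 3.091, 0.001]
wrist_force: [1.3, -2.6, 15.1]
grip_width: 0.4
gripper_force: 7.7
```

```bash
cat > chk.py <<'E'
from w import *
q=np.load("rig1.npy");o=get_obs();d=o["tcp_pos"]-[*q[:2],0];c,s=np.cos(q[2]),np.sin(q[2])
print("tcp in rig",c*d[0]+s*d[1],-s*d[0]+c*d[1],d[2],"force rig x",c*o["wrist_force"][0]+s*o["wrist_force"][1],o["wrist_force"],o["time"])
E
python3 chk.py
```

```text
tcp in rig -90.67986719984127 -0.4832517624223911 51.91400525891731 force rig x 0.4388526445985186 [ 1.34036545 -2.59724225 15.12885534] 6.85
```

Request:
move_arm(series=[{"dx": 0.1, "dy": 0, "dz": 0, "wx": 0, "wy": 0, "wz": 0}, {"dx": 0.1, "dy": 0, "dz": 0, "wx": 0, "wy": 0, "wz": 0}, {"dx": 0.1, "dy": 0, "dz": 0, "wx": 0, "wy": 0, "wz": 0}, {"dx": 0, "dy": 0, "dz": 0, "wx": 0, "wy": 0, "wz": 0}, {"dx": 0, "dy": 0, "dz": 0, "wx": 0, "wy": 0, "wz": 0}])

```text
time: 7.35
tcp_pos: [446.6, 246.3, 52.2]
tool_rot: [-0.508, 3.077, 0.006]
wrist_force: [13.5, 3.5, 2.3]
grip_width: 0.1
gripper_force: 9.1
```

```bash
python3 chk.py
```

```text
tcp in rig -95.00701582868025 -0.00809614211165055 52.24085430177705 force rig x 13.865628249857318 [13.46526342  3.4636608   2.27878524] 7.35
```

Request:
move_arm(series=[{"dx": -0.12, "dy": 0, "dz": 0, "wx": 0, "wy": 0, "wz": 0}, {"dx": 0, "dy": 0, "dz": -0.15, "wx": 0, "wy": 0, "wz": 0}, {"dx": 0, "dy": 0, "dz": -0.15, "wx": 0, "wy": 0, "wz": 0}, {"dx": 0, "dy": 0, "dz": -0.3, "wx": 0, "wy": 0, "wz": 0}, {"dx": 0, "dy": 0, "dz": -0.9, "wx": 0, "wy": 0, "wz": 0}, {"dx": 0, "dy": 0, "dz": -0.9, "wx": 0, "wy": 0, "wz": 0}, {"dx": 0, "dy": 0, "dz": -0.9, "wx": 0, "wy": 0, "wz": 0}, {"dx": 0, "dy": 0, "dz": -0.9, "wx": 0, "wy": 0, "wz": 0}, {"dx": 0, "dy": 0, "dz": 0, "wx": 0, "wy": 0, "wz": 0}, {"dx": 0, "dy": 0, "dz": 0, "wx": 0, "wy": 0, "wz": 0}])

```text
time: 8.35
tcp_pos: [439.9, 244.2, 217.8]
tool_rot: [-0.511, 3.099, 0.0]
wrist_force: [-1.2, 0.1, 0.5]
grip_width: -0.0
gripper_force: 0.0
```

```bash
python3 chk.py
python3 - <<'E'
from w import *
q=np.load("rig1.npy")
o,f,p,Rm=wrist()
t=grab_frame("top");s=grab_frame("side")
im=np.hstack([cv2.resize(f["img"][100:440,160:480],(400,425)),cv2.resize(s["img"][240:380,200:332],(400,425),interpolation=cv2.INTER_CUBIC)])
cv2.imwrite("pics/w5.png",im)
for e in(.118,.12):
  P=[(38-e*1000,0,60),(-2-e*1000,0,46),(108-e*1000,0,182)];print(proj(f,rig2w(q,P),p,Rm).tolist(),proj(s,rig2w(q,P)).tolist())
for l in("thumb_button","handle","stage"):
  for c in("wrist","side"):print(l,c,[(x["score"],x["extent"]) for x in look_for(c,l)[:1]])
E
```

```text
tcp in rig -102.05391961583767 0.16203693778736294 217.8013038448506 force rig x -1.1078113334652764 [-1.21593774  0.13813939  0.46284142] 8.35
[[316.764680332867, 243.05020106975974], [316.77449883818895, 196.02522390205982], [316.7499966799025, 410.38878795783097]] [[367.00734363988886, 299.4856676358172], [381.7978018154247, 301.260941051948], [341.9285805328236, 260.0316165605994]]
[[316.76522278868117, 240.9438896801957], [316.77505951821166, 193.83052700810185], [316.75072579248496, 407.8686594033509]] [[367.77810169636706, 299.33361230982433], [382.5497713652761, 301.11031680372565], [342.76593443570596, 259.8897955116217]]
thumb_button wrist [(0.68, [313.9, 239.2, 47.5, 48.7])]
thumb_button side [(0.8, [369.4, 301.8, 28.9, 15.9])]
handle wrist [(0.71, [317.7, 399.1, 12.0, 26.1])]
handle side [(0.8, [339.6, 279.6, 16.1, 36.3])]
stage wrist [(0.68, [315.6, 307.6, 82.7, 224.6])]
stage side [(0.69, [332.5, 299.5, 116.6, 77.8])]
```

View pics/w5.png

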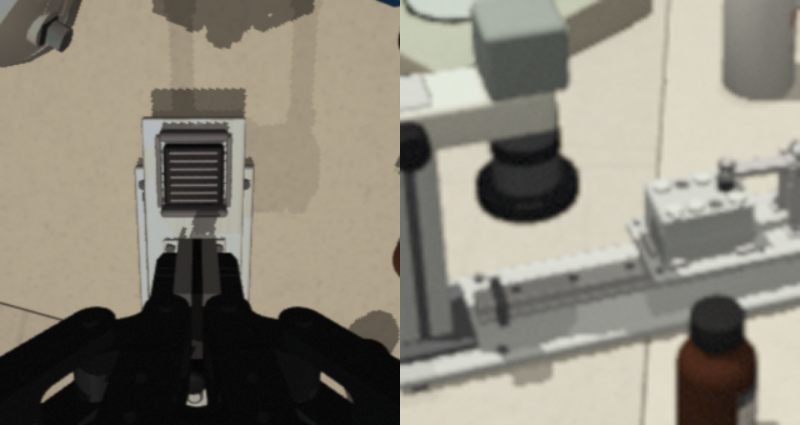

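The left half shows the stage's front edge at row ~194 of the full image, which matches 0.120 m. The right half shows the block out from under the head with the clamp still on it. Next, the handle.

Request:
move_arm(series=[{"dx": -0.75, "dy": 0, "dz": 0, "wx": 0, "wy": 0, "wz": 0}, {"dx": -0.75, "dy": 0, "dz": 0, "wx": 0, "wy": 0, "wz": 0}, {"dx": -0.75, "dy": 0, "dz": 0, "wx": 0, "wy": 0, "wz": 0}, {"dx": -0.75, "dy": 0, "dz": 0, "wx": 0, "wy": 0, "wz": 0}, {"dx": 0, "dy": 0, "dz": 0, "wx": 0, "wy": 0, "wz": 0}, {"dx": 0, "dy": 0, "dz": 0.5, "wx": 0, "wy": 0, "wz": 0}, {"dx": 0, "dy": 0, "dz": 0.6, "wx": 0, "wy": 0, "wz": 0}, {"dx": 0, "dy": 0, "dz": 0.4, "wx": 0, "wy": 0, "wz": 0}, {"dx": 0, "dy": 0, "dz": 0, "wx": 0, "wy": 0, "wz": 0}, {"dx": 0, "dy": 0, "dz": 0, "wx": 0, "wy": 0, "wz": 0}])

```text
time: 9.8
tcp_pos: [553.8, 282.8, 157.4]
tool_rot: [0.511, -3.099, 0.0]
wrist_force: [-0.4, 0.2, 0.3]
grip_width: 0.1
gripper_force: 0.0
```

```bash
python3 chk.py
```

```text
tcp in rig 18.247313269773954 0.2715914823313552 157.41948325650682 force rig x -0.3085658781040888 [-0.40357845  0.23062994  0.33604273] 9.8
```

Request:
move_arm(series=[{"dx": 0.25, "dy": 0, "dz": 0, "wx": 0, "wy": 0, "wz": 0}, {"dx": 0.25, "dy": 0, "dz": 0, "wx": 0, "wy": 0, "wz": 0}, {"dx": 0.25, "dy": 0, "dz": 0.03, "wx": 0, "wy": 0, "wz": 0}, {"dx": 0.25, "dy": 0, "dz": 0.05, "wx": 0, "wy": 0, "wz": 0}, {"dx": 0.32, "dy": 0, "dz": 0.12, "wx": 0, "wy": 0, "wz": 0}, {"dx": 0.32, "dy": 0, "dz": 0.18, "wx": 0, "wy": 0, "wz": 0}, {"dx": 0.25, "dy": 0, "dz": 0.22, "wx": 0, "wy": 0, "wz": 0}, {"dx": 0.25, "dy": 0, "dz": 0.26, "wx": 0, "wy": 0, "wz": 0}, {"dx": 0.14, "dy": 0, "dz": 0.27, "wx": 0, "wy": 0, "wz": 0}, {"dx": 0.14, "dy": 0, "dz": 0.27, "wx": 0, "wy": 0, "wz": 0}, {"dx": 0, "dy": 0, "dz": 0, "wx": 0, "wy": 0, "wz": 0}, {"dx": 0, "dy": 0, "dz": 0, "wx": 0, "wy": 0, "wz": 0}])

```text
time: 11.0
tcp_pos: [462.9, 252.0, 102.4]
tool_rot: [-0.511, 3.097, 0.001]
wrist_force: [-0.1, -0.0, 5.7]
grip_width: 0.0
gripper_force: 3.2
```

```bash
python3 chk.py
```

```text
tcp in rig -77.81481309995863 0.1246132363610819 102.37331421141862 force rig x -0.13748463857100507 [-0.13597699 -0.02705352  5.72464701] 11.0
```

Request:
move_arm(series=[{"dx": 0, "dy": 0, "dz": 0.08, "wx": 0, "wy": 0, "wz": 0}, {"dx": 0, "dy": 0, "dz": 0, "wx": 0, "wy": 0, "wz": 0}, {"dx": 0, "dy": 0, "dz": 0, "wx": 0, "wy": 0, "wz": 0}])

```text
time: 11.3
tcp_pos: [464.2, 252.4, 101.7]
tool_rot: [-0.511, 3.094, 0.002]
wrist_force: [-2.6, -0.8, 20.8]
grip_width: 0.5
gripper_force: 9.8
```

```bash
python3 chk.py
```

```text
tcp in rig -76.39104798535688 0.08716919159076753 101.6880273150482 force rig x -2.7594200736741965 [-2.63110709 -0.83331729 20.81758044] 11.3
```

Request:
move_arm(series=[{"dx": 0, "dy": 0, "dz": -0.4, "wx": 0, "wy": 0, "wz": 0}, {"dx": 0, "dy": 0, "dz": -0.8, "wx": 0, "wy": 0, "wz": 0}, {"dx": 0, "dy": 0, "dz": -0.9, "wx": 0, "wy": 0, "wz": 0}, {"dx": 0, "dy": 0, "dz": -0.9, "wx": 0, "wy": 0, "wz": 0}, {"dx": 0, "dy": 0, "dz": -0.5, "wx": 0, "wy": 0, "wz": 0}, {"dx": -0.8, "dy": 0, "dz": 0, "wx": 0, "wy": 0, "wz": 0}, {"dx": -0.8, "dy": 0, "dz": 0, "wx": 0, "wy": 0, "wz": 0}, {"dx": -0.8, "dy": 0, "dz": 0, "wx": 0, "wy": 0, "wz": 0}, {"dx": -0.7, "dy": 0, "dz": 0, "wx": 0, "wy": 0, "wz": 0}, {"dx": -0.5, "dy": 0, "dz": 0, "wx": 0, "wy": 0, "wz": 0}, {"dx": 0, "dy": 0, "dz": 0, "wx": 0, "wy": 0, "wz": 0}, {"dx": 0, "dy": 0, "dz": 0, "wx": 0, "wy": 0, "wz": 0}], grip=-1)

```text
time: 12.5
tcp_pos: [598.0, 297.8, 237.1]
tool_rot: [0.511, -3.097, 0.001]
wrist_force: [-0.6, -0.9, 0.6]
grip_width: 84.9
gripper_force: 0.0
```

```bash
python3 chk.py
python3 - <<'E'
from w import *
q=np.load("rig1.npy")
o,f,p,Rm=wrist()
im=np.hstack([f["img"][:,100:540]]);
P=[(90,0,66),(55,25,86),(55,-25,86),(125,25,86),(125,-25,86),(-12-102,0,100),(90,0,86)]
print(o["joint_positions"],o["grip_width"]);print(proj(f,rig2w(q,P),p,Rm).round(1).tolist())
s=grab_frame("side")
im=np.hstack([cv2.resize(im,(400,436)),cv2.resize(s["img"][225:355,270:390],(400,436),interpolation=cv2.INTER_CUBIC)]);cv2.imwrite("pics/w6.png",im)
for c in("wrist","side"):
  for l in("block","handle"):print(c,l,[(x["score"],x["extent"]) for x in look_for(c,l)[:2]])
E
```

```text
tcp in rig 64.88527580599754 0.2686510819040038 237.13049032542065 force rig x -0.8955382993491859 [-0.63174586 -0.92822179  0.55164068] 12.5
[ 3.57812956e-01  4.16374670e-01  1.27610975e+00  1.53601524e-04
  1.45159905e+00 -1.53991960e+00] 84.86694755234099
[[316.7, 242.0], [346.0, 210.7], [287.4, 210.7], [344.0, 285.2], [289.3, 285.2], [316.7, -31.5], [316.7, 249.3]]
wrist block [(0.91, [314.6, 243.5, 62.2, 85.6]), (0.63, [314.2, 39.3, 55.5, 67.5])]
wrist handle [(0.87, [314.4, 76.0, 23.9, 151.9]), (0.29, [317.2, 213.1, 109.9, 423.9])]
side block [(0.96, [299.5, 311.0, 37.3, 28.3])]
side handle [(0.54, [357.6, 290.0, 44.7, 16.0])]
```

View pics/w6.png

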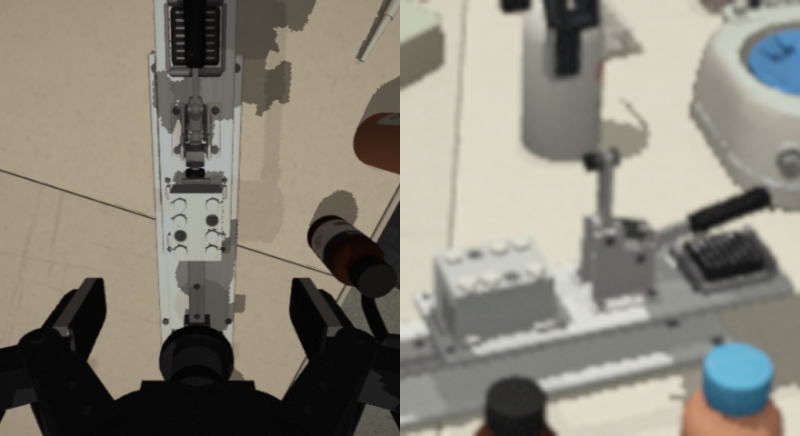

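The block top is centred at (314,249) in the wrist image, so it sits about 1 mm to the right. The clamp arm stands upright and the handle lies over by the button, so the clamp is open.

Request:
move_arm(series=[{"dx": -0.3, "dy": -0.03, "dz": 0, "wx": 0, "wy": 0, "wz": 0}, {"dx": -0.34, "dy": 0, "dz": 0.3, "wx": 0, "wy": 0, "wz": 0}, {"dx": 0, "dy": 0, "dz": 0.8, "wx": 0, "wy": 0, "wz": 0}, {"dx": 0, "dy": 0, "dz": 0.8, "wx": 0, "wy": 0, "wz": 0}, {"dx": 0, "dy": 0, "dz": 0.8, "wx": 0, "wy": 0, "wz": 0}, {"dx": 0, "dy": 0, "dz": 0.5, "wx": 0, "wy": 0, "wz": 0}, {"dx": 0, "dy": 0, "dz": 0.3, "wx": 0, "wy": 0, "wz": 0}, {"dx": 0, "dy": 0, "dz": 0, "wx": 0, "wy": 0, "wz": 0}, {"dx": 0, "dy": 0, "dz": 0, "wx": 0, "wy": 0, "wz": 0}])

```text
time: 13.7
tcp_pos: [624.5, 305.4, 98.4]
tool_rot: [-0.511, 3.099, 0.0]
wrist_force: [0.3, 0.5, 0.3]
grip_width: 85.2
gripper_force: 0.0
```

```bash
python3 chk.py
```

```text
tcp in rig 92.4056961579128 -0.9381665840884708 98.41825632722272 force rig x 0.4519478754513794 [0.31846659 0.4694908  0.29388538] 13.7
```

Request:
move_arm(series=[{"dx": 0, "dy": 0, "dz": 0.3, "wx": 0, "wy": 0, "wz": 0}, {"dx": 0, "dy": 0, "dz": 0.3, "wx": 0, "wy": 0, "wz": 0}, {"dx": 0, "dy": 0, "dz": 0.2, "wx": 0, "wy": 0, "wz": 0}, {"dx": 0, "dy": 0, "dz": 0.15, "wx": 0, "wy": 0, "wz": 0}, {"dx": 0, "dy": 0, "dz": 0.13, "wx": 0, "wy": 0, "wz": 0}, {"dx": 0, "dy": 0, "dz": 0, "wx": 0, "wy": 0, "wz": 0}, {"dx": 0, "dy": 0, "dz": 0, "wx": 0, "wy": 0, "wz": 0}])

```text
time: 14.4
tcp_pos: [623.7, 305.2, 54.9]
tool_rot: [-0.511, 3.099, 0.0]
wrist_force: [0.2, 0.1, 0.3]
grip_width: 85.8
gripper_force: 0.0
```

Request:
move_arm(series=[{"dx": 0, "dy": 0, "dz": 0, "wx": 0, "wy": 0, "wz": 0}, {"dx": 0, "dy": 0, "dz": 0, "wx": 0, "wy": 0, "wz": 0}, {"dx": 0, "dy": 0, "dz": 0, "wx": 0, "wy": 0, "wz": 0}, {"dx": 0, "dy": 0, "dz": 0, "wx": 0, "wy": 0, "wz": 0}, {"dx": 0, "dy": 0, "dz": 0, "wx": 0, "wy": 0, "wz": 0}, {"dx": 0, "dy": 0, "dz": 0, "wx": 0, "wy": 0, "wz": 0}, {"dx": 0, "dy": 0, "dz": 0, "wx": 0, "wy": 0, "wz": 0}], grip=1, force=50)

```text
time: 15.1
tcp_pos: [624.0, 305.1, 55.6]
tool_rot: [-0.511, 3.098, -0.0]
wrist_force: [0.7, -1.5, 5.3]
grip_width: 49.1
gripper_force: 53.8
```

Request:
move_arm(series=[{"dx": 0, "dy": 0, "dz": -0.1, "wx": 0, "wy": 0, "wz": 0}, {"dx": 0, "dy": 0, "dz": -0.15, "wx": 0, "wy": 0, "wz": 0}, {"dx": 0, "dy": 0, "dz": -0.3, "wx": 0, "wy": 0, "wz": 0}, {"dx": 0, "dy": 0, "dz": -0.5, "wx": 0, "wy": 0, "wz": 0}, {"dx": 0, "dy": 0, "dz": -0.8, "wx": 0, "wy": 0, "wz": 0}, {"dx": 0, "dy": 0, "dz": -0.8, "wx": 0, "wy": 0, "wz": 0}, {"dx": 0, "dy": 0, "dz": -0.8, "wx": 0, "wy": 0, "wz": 0}, {"dx": 0, "dy": 0, "dz": -0.8, "wx": 0, "wy": 0, "wz": 0}, {"dx": 0, "dy": 0, "dz": -0.8, "wx": 0, "wy": 0, "wz": 0}, {"dx": 0, "dy": 0, "dz": -0.7, "wx": 0, "wy": 0, "wz": 0}, {"dx": 0, "dy": 0, "dz": -0.3, "wx": 0, "wy": 0, "wz": 0}, {"dx": 0, "dy": 0, "dz": 0, "wx": 0, "wy": 0, "wz": 0}])

```text
time: 16.3
tcp_pos: [624.1, 305.4, 299.2]
tool_rot: [-0.511, 3.096, 0.002]
wrist_force: [0.8, -0.2, -3.9]
grip_width: 49.4
gripper_force: 53.0
```

Run:
```python
from w import *;import pickle
o=get_obs();print(o["tcp_pos"],o["tool_rot"],o["grip_width"],o["wrist_force"],o["joint_positions"])
D=pickle.load(open("d0.pkl","rb"));f=D["top"];grab_frame("top")
m=cut_out("top","tray")[0];print(m["score"],m["extent"])
c=max(cv2.findContours(m["region"].astype(np.uint8),0,2)[0],key=cv2.contourArea)
W=np.array([ray(f,pt[0],34)[:2] for pt in cv2.convexHull(c)],np.float32)
print("minrect of rim (z34)",cv2.minAreaRect(W))
T=lambda u,v:(110+u/2,90+v/2)
L=[((1,1),(630,415)),((1,-1),(770,378)),((-1,1),(650,498)),((-1,-1),(782,462))]
def res(q):return (proj(f,rig2w(q,[(62.5*a,92.5*b,34) for (a,b),_ in L]))-np.array([T(*u) for _,u in L])).ravel()
s=least_squares(res,[386,-316,.23]);print(s.x,s.fun.round(1))
t=s.x
for a in range(2):
  d=np.array([t[0],t[1],o["tcp_pos"][2]])-o["tcp_pos"];print("tool units",totool(o["tool_rot"],d)/40)
  break
```

```text
[624.05114575 305.44517716 299.18692742] [-5.10714398e-01  3.09582107e+00  1.52610405e-03] 49.40521282760403 [ 0.81358394 -0.16988957 -3.91300991] [ 3.55014285e-01  4.37281054e-01  1.09364088e+00  2.07422391e-04
  1.60662939e+00 -1.54276701e+00]
0.91 [462.4, 307.6, 77.7, 60.1]
minrect of rim (z34) ((392.7652282714844, -313.40643310546875), (126.42396545410156, 187.84426879882812), 11.564445495605469)
[ 3.88491826e+02 -3.15624391e+02  2.06771755e-01] [-2.2 -4.2 -2.5 -2.2  0.1  2.5  4.5  3.7]
tool units [ 10.56398289 -12.8124874   -0.04672024]
```

Request:
move_arm(series=[{"dx": 0.25, "dy": -0.3, "dz": 0, "wx": 0, "wy": 0, "wz": 0}, {"dx": 0.43, "dy": -0.53, "dz": 0, "wx": 0, "wy": 0, "wz": 0}, {"dx": 0.615, "dy": -0.753, "dz": 0, "wx": 0, "wy": 0, "wz": 0}, {"dx": 0.615, "dy": -0.753, "dz": 0, "wx": 0, "wy": 0, "wz": 0}, {"dx": 0.615, "dy": -0.753, "dz": 0, "wx": 0, "wy": 0, "wz": 0}, {"dx": 0.615, "dy": -0.753, "dz": 0, "wx": 0, "wy": 0, "wz": 0}, {"dx": 0.615, "dy": -0.753, "dz": 0, "wx": 0, "wy": 0, "wz": 0}, {"dx": 0.615, "dy": -0.753, "dz": 0, "wx": 0, "wy": 0, "wz": 0}, {"dx": 0.615, "dy": -0.753, "dz": 0, "wx": 0, "wy": 0, "wz": 0}, {"dx": 0.615, "dy": -0.753, "dz": 0, "wx": 0, "wy": 0, "wz": 0}, {"dx": 0.615, "dy": -0.753, "dz": 0, "wx": 0, "wy": 0, "wz": 0}, {"dx": 0.615, "dy": -0.753, "dz": 0, "wx": 0, "wy": 0, "wz": 0}])

```text
time: 17.6
tcp_pos: [470.3, -100.2, 294.8]
tool_rot: [0.511, -3.096, -0.003]
wrist_force: [0.1, -0.7, -2.9]
grip_width: 49.0
gripper_force: 52.9
```

Request:
move_arm(series=[{"dx": 0.615, "dy": -0.753, "dz": 0, "wx": 0, "wy": 0, "wz": 0}, {"dx": 0.615, "dy": -0.753, "dz": 0, "wx": 0, "wy": 0, "wz": 0}, {"dx": 0.615, "dy": -0.753, "dz": 0, "wx": 0, "wy": 0, "wz": 0}, {"dx": 0.6, "dy": -0.72, "dz": 0, "wx": 0, "wy": 0, "wz": 0}, {"dx": 0.5, "dy": -0.6, "dz": 0, "wx": 0, "wy": 0, "wz": 0}, {"dx": 0.4, "dy": -0.5, "dz": 0, "wx": 0, "wy": 0, "wz": 0}, {"dx": 0.2, "dy": -0.25, "dz": 0, "wx": 0, "wy": 0, "wz": 0}, {"dx": 0, "dy": 0, "dz": 0, "wx": 0, "wy": 0, "wz": 0.45}, {"dx": 0, "dy": 0, "dz": 0, "wx": 0, "wy": 0, "wz": 0.44}, {"dx": 0, "dy": 0, "dz": 0, "wx": 0, "wy": 0, "wz": 0}, {"dx": 0, "dy": 0, "dz": 0, "wx": 0, "wy": 0, "wz": 0}])

```text
time: 18.7
tcp_pos: [393.4, -308.0, 296.0]
tool_rot: [0.321, -3.124, -0.003]
wrist_force: [-0.3, -0.5, -3.7]
grip_width: 49.4
gripper_force: 53.0
```

```bash
cat > tr.py <<'E'
from w import *
o,f,p,Rm=wrist("w7.png");t=[392.7,-313.5,.202]
print(o["tcp_pos"],o["tool_rot"],o["grip_width"],o["wrist_force"],o["joint_positions"],o["time"])
print("units to target",totool(o["tool_rot"],np.array([*t[:2],14])-o["tcp_pos"])/40)
P=[(62.5*a,92.5*b,34) for a,b in((1,1),(1,-1),(-1,-1),(-1,1))]
print("pred",proj(f,rig2w(t,P),p,Rm).round().tolist())
m=cut_out("wrist","tray")
for x in m[:2]:
    c=max(cv2.findContours(x["region"].astype(np.uint8),0,2)[0],key=cv2.contourArea)
    W=np.array([ray(f,u[0],34,p,Rm)[:2] for u in cv2.convexHull(c)],np.float32);print(x["score"],x["extent"],cv2.minAreaRect(W))
E
python3 tr.py
```

```text
[ 393.37108065 -307.96244758  296.03027254] [ 3.20553777e-01 -3.12438367e+00 -2.90477364e-03] 49.38844895803229 [-0.33437178 -0.47147872 -3.71374865] [-8.03954202e-01  1.30719176e-01  1.53634980e+00  5.08064656e-04
  1.47647724e+00 -2.57927830e+00] 18.7
units to target [ 0.0402116  -0.14570203  7.05051575]
pred [[388.0, 245.0], [236.0, 245.0], [228.0, 138.0], [396.0, 139.0]]
0.81 [310.0, 192.1, 166.2, 110.7] ((391.74920654296875, -316.0041809082031), (123.97379302978516, 186.9650421142578), 12.8655424118042)
```

View pics/w7.png

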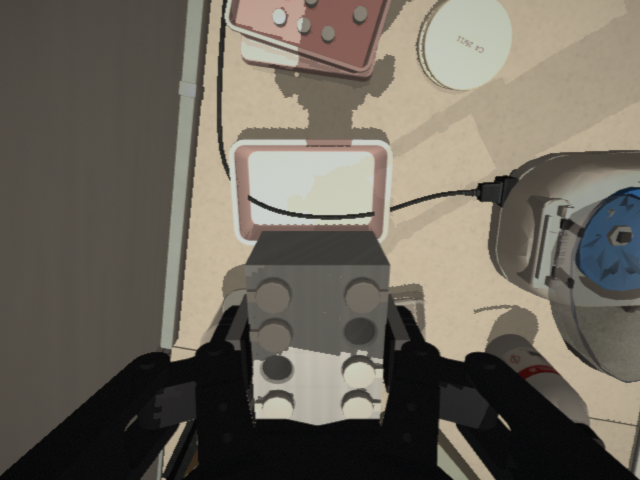

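The tray's rim spans about (232–390, 140–245) in the image, agreeing with the estimate within 3 mm, and the block is held level. The cord looks like a flat decoration that passes through the tray walls. I'll centre over the tray and lower.

Request:
move_arm(series=[{"dx": 0, "dy": -0.18, "dz": 0, "wx": 0, "wy": 0, "wz": 0}, {"dx": 0, "dy": 0, "dz": 0.4, "wx": 0, "wy": 0, "wz": 0}, {"dx": 0, "dy": 0, "dz": 0.8, "wx": 0, "wy": 0, "wz": 0}, {"dx": 0, "dy": 0, "dz": 0.9, "wx": 0, "wy": 0, "wz": 0}, {"dx": 0, "dy": 0, "dz": 0.9, "wx": 0, "wy": 0, "wz": 0}, {"dx": 0, "dy": 0, "dz": 0.9, "wx": 0, "wy": 0, "wz": 0}, {"dx": 0, "dy": 0, "dz": 0.8, "wx": 0, "wy": 0, "wz": 0}, {"dx": 0, "dy": 0, "dz": 0.6, "wx": 0, "wy": 0, "wz": 0}, {"dx": 0, "dy": 0, "dz": 0.4, "wx": 0, "wy": 0, "wz": 0}, {"dx": 0, "dy": 0, "dz": 0, "wx": 0, "wy": 0, "wz": 0}, {"dx": 0, "dy": 0, "dz": 0, "wx": 0, "wy": 0, "wz": 0}])

```text
time: 19.9
tcp_pos: [395.4, -316.5, 69.1]
tool_rot: [-0.318, 3.125, -0.001]
wrist_force: [-0.5, -0.3, -2.8]
grip_width: 49.2
gripper_force: 53.0
```

```bash
sed -i 's/w7.png/w8.png/' tr.py; python3 tr.py
```

```text
[ 395.40769839 -316.47496538   69.09730472] [-3.18098782e-01  3.12514921e+00 -5.33948135e-04] 49.18050489082857 [-0.50841542 -0.33979333 -2.84366502] [-8.12451402e-01  3.23457299e-01  1.88840787e+00  3.34422697e-05
  9.29277527e-01 -2.58614253e+00] 19.9
units to target [0.05167703 0.08699504 1.37738729]
pred [[476.0, 370.0], [170.0, 370.0], [136.0, 158.0], [512.0, 158.0]]
0.9 [321.1, 259.6, 359.3, 206.7] ((389.6737060546875, -315.71258544921875), (118.72440338134766, 185.00587463378906), 11.315439224243164)
```

Request:
move_arm(series=[{"dx": 0, "dy": 0.02, "dz": 0.4, "wx": 0, "wy": 0, "wz": 0}, {"dx": 0, "dy": 0, "dz": 0.4, "wx": 0, "wy": 0, "wz": 0}, {"dx": 0, "dy": 0, "dz": 0.25, "wx": 0, "wy": 0, "wz": 0}, {"dx": 0, "dy": 0, "dz": 0.15, "wx": 0, "wy": 0, "wz": 0}, {"dx": 0, "dy": 0, "dz": 0.06, "wx": 0, "wy": 0, "wz": 0}, {"dx": 0, "dy": 0, "dz": 0, "wx": 0, "wy": 0, "wz": 0}, {"dx": 0, "dy": 0, "dz": 0, "wx": 0, "wy": 0, "wz": 0}])

```text
time: 20.7
tcp_pos: [395.2, -315.5, 19.0]
tool_rot: [-0.318, 3.125, -0.001]
wrist_force: [-0.4, -0.2, -2.7]
grip_width: 49.3
gripper_force: 53.1
```

Request:
move_arm(series=[{"dx": 0, "dy": 0, "dz": 0.04, "wx": 0, "wy": 0, "wz": 0}, {"dx": 0, "dy": 0, "dz": 0, "wx": 0, "wy": 0, "wz": 0}, {"dx": 0, "dy": 0, "dz": 0, "wx": 0, "wy": 0, "wz": 0}])

```text
time: 21.0
tcp_pos: [394.8, -315.1, 17.0]
tool_rot: [-0.318, 3.125, -0.0]
wrist_force: [0.0, 0.4, -3.1]
grip_width: 49.1
gripper_force: 53.1
```

Request:
move_arm(series=[{"dx": 0, "dy": 0, "dz": 0.05, "wx": 0, "wy": 0, "wz": 0}, {"dx": 0, "dy": 0, "dz": 0, "wx": 0, "wy": 0, "wz": 0}, {"dx": 0, "dy": 0, "dz": 0, "wx": 0, "wy": 0, "wz": 0}])

```text
time: 21.3
tcp_pos: [394.7, -315.0, 14.8]
tool_rot: [0.318, -3.125, -0.0]
wrist_force: [-0.3, -0.3, -3.5]
grip_width: 49.2
gripper_force: 53.1
```

Request:
move_arm(series=[{"dx": 0, "dy": 0, "dz": 0.04, "wx": 0, "wy": 0, "wz": 0}, {"dx": 0, "dy": 0, "dz": 0, "wx": 0, "wy": 0, "wz": 0}, {"dx": 0, "dy": 0, "dz": 0, "wx": 0, "wy": 0, "wz": 0}])

```text
time: 21.6
tcp_pos: [394.9, -315.2, 13.7]
tool_rot: [-0.318, 3.125, -0.001]
wrist_force: [-0.8, 0.4, 2.8]
grip_width: 49.3
gripper_force: 53.7
```

Contact with the floor at the expected height. Press slightly, open, then lift.

Request:
move_arm(series=[{"dx": 0, "dy": 0, "dz": 0.01, "wx": 0, "wy": 0, "wz": 0}, {"dx": 0, "dy": 0, "dz": 0, "wx": 0, "wy": 0, "wz": 0}])

```text
time: 21.8
tcp_pos: [394.9, -315.2, 13.7]
tool_rot: [-0.318, 3.125, -0.001]
wrist_force: [-1.6, 1.0, 7.0]
grip_width: 49.1
gripper_force: 54.6
```

Request:
move_arm(series=[{"dx": 0, "dy": 0, "dz": 0, "wx": 0, "wy": 0, "wz": 0}, {"dx": 0, "dy": 0, "dz": 0, "wx": 0, "wy": 0, "wz": 0}, {"dx": 0, "dy": 0, "dz": 0, "wx": 0, "wy": 0, "wz": 0}, {"dx": 0, "dy": 0, "dz": 0, "wx": 0, "wy": 0, "wz": 0}, {"dx": 0, "dy": 0, "dz": 0, "wx": 0, "wy": 0, "wz": 0}], grip=-0.75)

```text
time: 22.3
tcp_pos: [394.8, -315.1, 12.7]
tool_rot: [0.318, -3.125, -0.0]
wrist_force: [-0.0, 0.4, 0.2]
grip_width: 74.5
gripper_force: 0.0
```

Request:
move_arm(series=[{"dx": 0, "dy": 0, "dz": -0.2, "wx": 0, "wy": 0, "wz": 0}, {"dx": 0, "dy": 0, "dz": -0.4, "wx": 0, "wy": 0, "wz": 0}, {"dx": 0, "dy": 0, "dz": -0.8, "wx": 0, "wy": 0, "wz": 0}, {"dx": 0, "dy": 0, "dz": -0.8, "wx": 0, "wy": 0, "wz": 0}, {"dx": 0, "dy": 0, "dz": -0.8, "wx": 0, "wy": 0, "wz": 0}, {"dx": 0, "dy": 0, "dz": -0.8, "wx": 0, "wy": 0, "wz": 0}, {"dx": 0, "dy": 0, "dz": -0.8, "wx": 0, "wy": 0, "wz": 0}, {"dx": 0, "dy": 0, "dz": -0.4, "wx": 0, "wy": 0, "wz": 0}, {"dx": 0, "dy": 0, "dz": 0, "wx": 0, "wy": 0, "wz": 0}, {"dx": 0, "dy": 0, "dz": 0, "wx": 0, "wy": 0, "wz": 0}])

```text
time: 23.3
tcp_pos: [394.5, -314.8, 212.8]
tool_rot: [-0.318, 3.125, 0.0]
wrist_force: [-0.2, -0.2, -0.6]
grip_width: 75.0
gripper_force: 0.0
```

Run:
```python
from w import *
o,f,p,Rm=wrist();s=grab_frame("side");t=grab_frame("top")
print(o["tcp_pos"],o["grip_width"],o["time"])
r=lambda i:cv2.resize(i,(400,300),interpolation=cv2.INTER_CUBIC)
cv2.imwrite("pics/w9.png",np.vstack([np.hstack([r(f["img"]),r(s["img"][230:350,250:410])]),np.hstack([r(t["img"][150:300,160:360]),r(t["img"][200:350,380:580])])]))
q=np.load("rig1.npy")
for e in(.1,.12):print(proj(s,rig2w(q,[(38-e*1000,0,60),(-2-e*1000,38,46)])).round(1).tolist())
for l in("trough","wash_bottle","beaker","tray","amber_bottle","block"):print(l,[(x["score"],x["extent"]) for x in look_for("top",l)[:1]])
```

```text
[ 394.49638312 -314.78868619  212.78133727] 75.011277069774 23.3
[[360.0, 300.9], [382.0, 311.8]]
[[367.8, 299.3], [389.7, 310.2]]
trough [(0.75, [410.5, 247.6, 53.3, 42.4])]
wash_bottle [(0.65, [340.7, 240.2, 40.6, 31.5])]
beaker [(0.83, [485.3, 236.2, 31.4, 29.7])]
tray [(0.98, [460.4, 308.2, 75.5, 64.4])]
amber_bottle [(0.95, [151.2, 232.4, 38.3, 23.3])]
block [(0.79, [461.6, 308.1, 27.2, 27.7])]
```

View pics/w9.png

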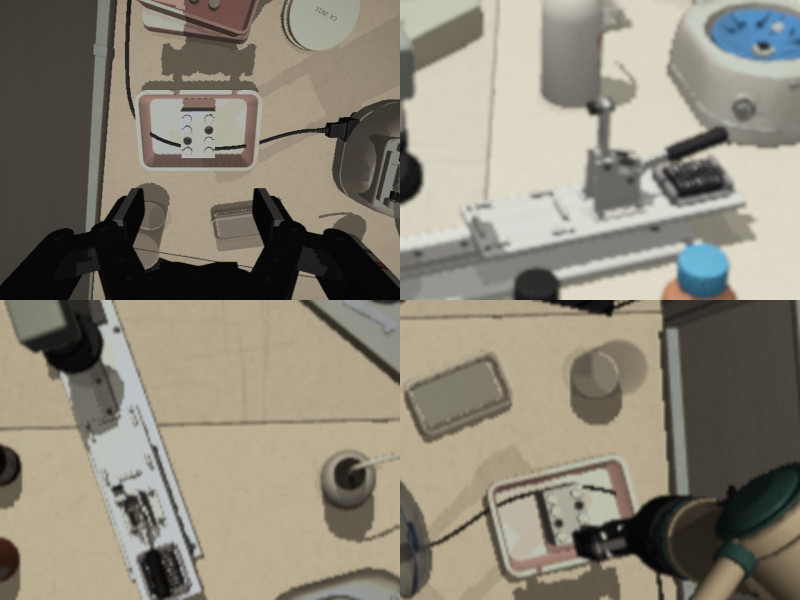

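The block sits flat, caps up, inside the tray. The stage is out at the front stop with the clamp open, the other things are where they were, and the gripper is clear.

```bash
python3 -c "
from plant import *
print(finish_job())"
```

```text
the job is handed in; nothing more can be done
None
```

The job is handed in: the block is in the pink tray, flat and wells up, the clamp is open, and the stage is out at its front stop, though I did not separately check that its button sprang back up to lock it.

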